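Hook the food-waste bin's flap shut

TASK

Shut the flap of the food-waste bin with the hooked pole: take the pole off its stand, hook it into the ring eye on the hanging flap, gently draw the flap up until it is fully home, level with the bin's top, then unhook and hang the pole back in the fork of its stand, upright and let go. Keep your fingers and hand off the bin and the flap, and leave the things round about where they are.

Things in the scene. Friction and masses are not known exactly. Their poses are not given: they have to be found in the camera images.
- bin: Fixed grey food-waste bin, 208 (x) by 258 (y) mm at the rim, 140 high. Origin: centre of its underside; x to its back, y along its width, z up. Mouth in the top: x -76 to +77, y -100 to +100 mm; top plate 8 mm thick; inner floor at z = 14 mm. A carrying handle stands 20 mm out of its front (-x) at z = 100 mm.
- flap_hinge (a point): Middle of the flap's hinge axis (along the bin's y), at x 75, y 0, z 137 mm in the bin's frame. The white flap, 148 mm from axis to free edge, 194 wide, 6 thick (axis at mid-thickness), reaches from here to the bin's front and hangs into the bin when open. Shut, it leaves a gap of 3 mm, too narrow for the pole. Axes turn with the flap.
- flap_eyeline (a point): Point on the flap, mid-width, level with the centre of the ring eye's hole: shut, 120 mm in front of and 19 mm above the hinge axis. The steel eye stands on the flap's upper face; hole 26 mm, wire 5 mm, hole axis along the hinge. Along y it stands up to 40 mm either side of this point; where is not reported (look or feel). It is clamped and resists 30 N sideways.
- flap (a joint): Angle of the flap: 0 shut (level, flush with the bin's top, against a firm stop), growing as the free edge drops into the bin; starts at 0.55 to 0.95 rad. A stiff hinge (0.3 N m) keeps it where it is left; drawing it up at the eye takes about 3 to 4 N.
- pole: Hooked pole, 0.11 to 0.18 kg, hanging upright. Origin: on the shaft's axis at the hook bar's height; z up to the handle. Shaft 8 mm thick. At the bottom a 7 mm bar runs 26 mm from the shaft's axis along +y, its end turned up to 12.5 mm above the bar's axis. Collar 32 mm across, 5 thick, underside at z = 130; wooden handle z = 135 to 200 mm, 20 (x) by 28 (y) mm.
- pole_grip (a point): Middle of the pole's wooden handle, 165 mm above the bar on the shaft's axis: where to grip, closing across the 20 mm (pole's x).
- pole_bar (a point): Point half-way along the hook's bar, 13 mm from the shaft's axis; this part goes through the eye.
- pole_collar (a point): Centre of the underside of the pole's collar.
- stand: Fixed steel stand, foot 100 by 80 mm, 175 high. Origin: on the worktop under the seat; x to its back (post at x = 42 mm), z up. Two prongs 10 mm wide lie along x from the post to the open front end at x = -26, with a slot 15 mm wide: the shaft stands in it, the collar rests on the prongs. The hook does not pass the slot: the pole leaves by the open front, collar raised a little.
- stand_seat (a point): Where the centre of the collar's underside belongs: middle of the slot, level with the tops of the prongs, 175 mm above the worktop.
- garlic: Garlic bulb 60 mm across, bystander; origin centre of its underside.
- spice_jar: Spice jar with red cap, 45 mm across, 106 mm high, bystander; origin centre of its underside.
- tin: Red food tin 75 mm across, 58 mm high, bystander; origin centre of its underside.
- mug: Small white mug 60 by 83 mm, 49 mm high, bystander; origin centre of its underside.
Mind the look-alikes: they are no part of the job. Leave any yellow look-alike of the pole alone.

How it is judged:
On the way, in this order (a step that is already met when the one before it is completed fails the run):
1. the pole has been taken off its stand (distance between pole_collar and stand_seat above 0.06 m), for 0.2 s.
2. the flap is drawn fully home while the pole is held (value of joint flap below 0.04 rad and contact force between the fingers and pole above 1 N), for 0.2 s.
At the end, for the whole second after the job is handed in: The flap is home (within 0.04 rad of shut), and the pole hangs at rest in the fork: collar on the prongs (within 4 mm in height), within 12 mm of the seat sideways, upright within 0.1 rad (value of joint flap below 0.04 rad and horizontal distance between pole_collar and stand_seat below 0.012 m and z of pole_collar in the frame of stand_seat between -0.004 and 0.004 m and angle between pole's own z axis and vertical below 0.1 rad and linear speed of pole below 0.02 m/s); the robot touches nothing.
It fails at once if the fingers or the arm touched the bin or its flap (contact force between any of the fingers, the arm and bin above 1 N).
It fails at once if the bin, flap or eye was wrenched with the pole (over 40 N) (contact force between pole and bin above 40 N).
It fails at once if a bystander was moved by more than 20 mm (distance of any of garlic, spice_jar, tin, mug from where it was at the start of the episode above 0.02 m).
It also fails if it takes over 58 s, if anything falls off the work surface, if the arm or the gripper's body presses on something with over 40 N, if the wrist force passes 120 N, or if a joint passes its speed limit or range.

ROBOT

A 6-joint arm with a two-finger parallel gripper is mounted at the origin on a cart in front of the work surface, level with it; the furniture and walls round the work are solid. World frame = base frame: x ahead of the robot, y to its left, z up, the work surface at z = 0. Lengths are in m, angles in rad, forces in N, time in s.
With the tool pointing down it reaches from about 0.25 to 0.725 m from the base axis. Payload 9.7 kg.
Tool frame: the origin (TCP) lies on the centre line of the jaws, within the pads' length; the fingertips stand 19 mm ahead of it and the grasp point (between the pads) is the TCP; z points along the fingers, y is the line along which they close (so a half turn about z gives the same grasp; the last joint's range is limited). The gripper opens to 85 mm and grips with 20 to 120 N. Pads are 22 mm wide; open, the fingers measure 114 mm over their backs; the gripper's body (76 mm by 85 mm) begins 54 mm behind the grasp point. The pads swing forward as they close: fully open they stand 13 mm farther back than shut.
Start: joints at [1.117, 0.087, 0.176, 1.66, 0, 1.571], TCP at [0.241, 0.494, 0.25] pointing down, gripper open.
Joint ranges: [-3.13, 3.13], [-0.85, 1.81], [-1.15, 1.24], [-2.2, 2.28], [-1.44, 1.52], [-3.14, 3.14]. Speed limits (rad/s): [2.22, 2.22, 2.57, 3.14, 3.14, 3.14].

INTERFACE

Orientations are given as a unit quaternion [w, x, y, z].
In Python, from rig import env gives the robot as it stands.
- The arm moves only by the tool drive_tool, never from a script. Its argument "increments" is a list of rows, each a list of 7 numbers: the shift along the world's x, y, z in mm, then the turn, a rotation vector about the world's x, y, z in degrees, then the finger opening in mm, from 0 to 85.4. In form: [[dx, dy, dz, wx, wy, wz, jaw], ...]. A call has 1 to 5 rows; each row is the pose to reach, as a shift and turn from the pose commanded when the call began; what a row does not reach only later rows make up. A row lasts 1/10 s, in which the tool goes at most 50 mm and 8.59 degrees, less where a joint would pass 70% of its speed; a pose out of reach is approached as far as the arm can. A call with a gripper value outside its range is refused whole. The fingers move at their own pace and stop on an object; "newtons" is the grip in N (left out, the last holds). Time passes only in rows, so rows that repeat a pose let the fingers close. It gives the time, the measured TCP pose, the force, the opening and the grip force at its end, in the units of the state.
- env.sense(): the state, without advancing time (a new reading comes with each control period).
- env.read_camera(name): name is "scene" or "side" or "wrist"; returns a dict with "frame" (384x512x3 uint8, red, green, blue), "range_z" (384x512 float32, m along the optical axis (not along the pixel's ray), 0 where there is no reading), "fx", "fy", "cx", "cy" (pixels), "R" (3x3) and "t" (3): a world point X has camera coordinates R X + t; the wrist camera has in their place "hand_eye" (4x4, takes a point from camera to tool coordinates, whose origin is the TCP and whose axes are the flange's). Camera axes: x right, y down, z forward; pixel columns grow to the right and rows downward; lengths in m; the calibration is good to about 2 mm. A picture is of the moment at which its call begins: read the wrist's pose just before it.
- env.finish_job(): hands the job in; it is judged then, once.
The state is a dict: "time_s": time; "q": joint angles; "joint_velocities": joint speeds; "joint_torque": joint torques, N m; "eef_pos": TCP position; "ee_rot": TCP orientation; "contact_force": force on the tool from outside, world axes, zero at the start; "moment": the same for the moment, N m; "gripper_width": finger opening in m; "finger_force": force on a finger pad.
Only numpy, scipy, OpenCV 4.12 (cv2) and the standard library are available. Lean on these libraries where they do the work, as an engineer would, in place of code of your own. Each camera call takes 0.05 s, during which the arm holds its last target. There are 200 camera calls.

## Working session

There is one attempt and no reset: what is moved stays moved. The work goes in short steps, Python scripts to look and compute and a tool call to move; the robot and the scene stay as the last step left them, time stands still between calls to the robot, and variables do not carry over. Pictures are saved under pics/ and viewed, at most 10 in all, crops included, and the job is handed in when it is done.

Besides the shell and the picture viewer there is one more tool, called after "Request:" by a JSON object that holds its "api" and its "payload". drive_tool: Moves the arm, as the interface text tells. Its arguments: {"type":"object","properties":{"increments":{"type":"array","items":{"type":"array","items":{"type":"number"}}},"newtons":{"type":"number"}},"required":["increments"]}

```bash
mkdir -p pics; cat > h.py <<'E'
import numpy as np, cv2
from rig import env
def cam(n):
    c=env.read_camera(n); return c
def pts(c):
    Z=c["range_z"]; v,u=np.mgrid[0:384,0:512]
    P=np.stack([(u-c["cx"])/c["fx"]*Z,(v-c["cy"])/c["fy"]*Z,Z],-1)
    W=(P-np.array(c["t"]))@np.array(c["R"]); W[Z==0]=np.nan
    return W
def save(n,f,im): cv2.imwrite(f"pics/{n}.png",cv2.cvtColor(im,cv2.COLOR_RGB2BGR))
E
python3 - <<'E'
from h import *
a=cam("scene");b=cam("side")
np.savez("a.npz",**a);np.savez("b.npz",**b)
save("sc",0,a["frame"]);save("sd",0,b["frame"])
print(env.sense())
for c in(a,b):print(-np.array(c["R"]).T@c["t"],c["fx"])
E
```

```text
{'time_s': 0.1, 'q': array([1.11701398e+00, 8.73864881e-02, 1.75265382e-01, 1.65978107e+00,
       7.92618228e-07, 1.57081097e+00]), 'joint_velocities': array([-1.32808714e-03, -6.70449435e-05,  3.91318191e-03,  3.65334264e-04,
       -1.51277207e-03,  1.88600251e-04]), 'joint_torque': array([-4.43161275e-05, -5.21563768e+01,  4.65653443e+01,  1.59375760e-02,
       -2.08044611e-05, -6.59404435e-06]), 'eef_pos': array([0.24103233, 0.49419407, 0.24969085]), 'ee_rot': array([-1.24762045e-04,  2.24956568e-01,  9.74368635e-01, -5.38664029e-04]), 'contact_force': array([-0.84607707,  0.40866939,  0.63528442]), 'moment': array([0.00596355, 0.03823151, 0.04697767]), 'finger_force': 0.0, 'gripper_width': 0.08568974376075138}
[ 0.35496127 -0.9168378   1.17947739] 478.3769917898184
[ 0.35332464 -1.02162297  1.00055881] 385.8977532963105
```

View pics/sc.png

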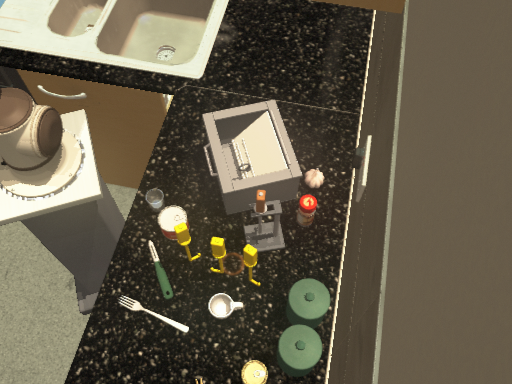

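View pics/sd.png

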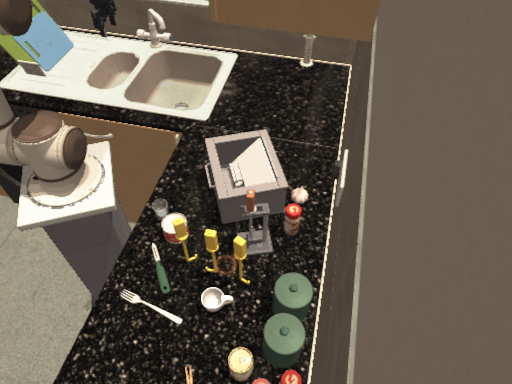

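The scene picture shows the wooden-handled pole at (261,200) on the stand at (265,235), just in front of the bin at (250,155). The eye on the flap is near (240,160). These could be taken for the pole: three yellow poles at (183,235), (218,247) and (250,257), and the brown-handled one at (261,200). I choose the brown one because it hangs in the steel stand.

```bash
python3 - <<'E'
from h import *
a=dict(np.load("a.npz"));b=dict(np.load("b.npz"))
A=cv2.resize(a["frame"][95:265,190:330],None,fx=3.4,fy=3.4,interpolation=cv2.INTER_CUBIC)[:,:400]
B=cv2.resize(b["frame"][120:290,175:315],None,fx=3.4,fy=3.4,interpolation=cv2.INTER_CUBIC)[:,:400]
A=cv2.resize(a["frame"][95:265,195:325],(400,523),interpolation=cv2.INTER_CUBIC)
B=cv2.resize(b["frame"][120:290,185:315],(400,523),interpolation=cv2.INTER_CUBIC)
save("crop",0,np.hstack([A,B]))
for n,c in(("a",a),("b",b)):
    W=pts(c);f=c["frame"].astype(int);hsv=cv2.cvtColor(c["frame"],cv2.COLOR_RGB2HSV)
    np.save(n+"W.npy",W)
    m=(f[...,0]-f[...,2]>40)&(f[...,0]<200)&(hsv[...,0]<16)&(W[...,2]>.12)
    P=W[m];P=P[np.abs(P[:,2]-.2)<.06]; print(n,"brown",len(P),P.min(0),P.max(0),np.median(P,0))
    for lo,hi in((.13,.15),(.165,.18),(.18,.2),(.225,.26)):
        k=(W[...,2]>lo)&(W[...,2]<hi)&(W[...,0]>.2)&(W[...,0]<.75)&(np.abs(W[...,1])<.45)
        num,l,s,cc=cv2.connectedComponentsWithStats(k.astype(np.uint8))
        for i in range(1,num):
            if s[i,4]>15:
                Q=W[l==i];print(n,lo,s[i],Q.min(0).round(3),Q.max(0).round(3),Q.mean(0).round(3))
E
```

```text
a brown 1344 [-0.0083054  -0.44551068  0.17418224] [0.80388649 0.07156392 0.25801884] [ 0.03931485 -0.0261378   0.24574106]
a 0.13 [ 202   99  101   95 3143] [ 0.466 -0.354  0.13 ] [ 0.688 -0.085  0.149] [ 0.58  -0.229  0.139]
a 0.13 [178 236  13  10  55] [ 0.329 -0.448  0.132] [ 0.359 -0.43   0.15 ] [ 0.344 -0.441  0.14 ]
a 0.165 [249 200  33  18 264] [ 0.507 -0.45   0.166] [ 0.584 -0.409  0.18 ] [ 0.55  -0.434  0.174]
a 0.165 [177 232  12   8  37] [ 0.331 -0.443  0.165] [ 0.357 -0.438  0.18 ] [ 0.344 -0.44   0.172]
a 0.18 [254 207  13   7  40] [ 0.519 -0.445  0.18 ] [ 0.545 -0.425  0.2  ] [ 0.529 -0.44   0.189]
a 0.18 [175 227  14  10  48] [ 0.33  -0.443  0.181] [ 0.358 -0.434  0.2  ] [ 0.344 -0.44   0.191]
a 0.225 [256 190  10  15 124] [ 0.521 -0.446  0.227] [ 0.546 -0.415  0.25 ] [ 0.533 -0.433  0.241]
b brown 936 [-0.11531331 -0.44569107  0.14125851] [1.0642735  0.42338088 0.25890933] [ 0.02576673 -0.03967276  0.24847188]
b 0.13 [ 204  129   84   71 2075] [ 0.462 -0.356  0.13 ] [ 0.683 -0.086  0.149] [ 0.576 -0.232  0.14 ]
b 0.13 [263 215   5   5  22] [ 0.565 -0.444  0.13 ] [ 0.576 -0.434  0.149] [ 0.57  -0.44   0.139]
b 0.13 [175 232  13   9  52] [ 0.323 -0.448  0.134] [ 0.355 -0.43   0.15 ] [ 0.34  -0.441  0.142]
b 0.165 [240 202  29  15 182] [ 0.503 -0.45   0.168] [ 0.58  -0.409  0.18 ] [ 0.544 -0.434  0.176]
b 0.165 [174 227  12   7  39] [ 0.326 -0.445  0.166] [ 0.354 -0.435  0.18 ] [ 0.34  -0.441  0.173]
b 0.18 [244 205  12   8  51] [ 0.515 -0.445  0.18 ] [ 0.545 -0.425  0.2  ] [ 0.529 -0.439  0.187]
b 0.18 [173 223  12   8  52] [ 0.325 -0.445  0.18 ] [ 0.354 -0.431  0.199] [ 0.34  -0.441  0.19 ]
b 0.225 [246 189   9  14 108] [ 0.517 -0.446  0.225] [ 0.543 -0.417  0.251] [ 0.529 -0.435  0.241]
```

View pics/crop.png

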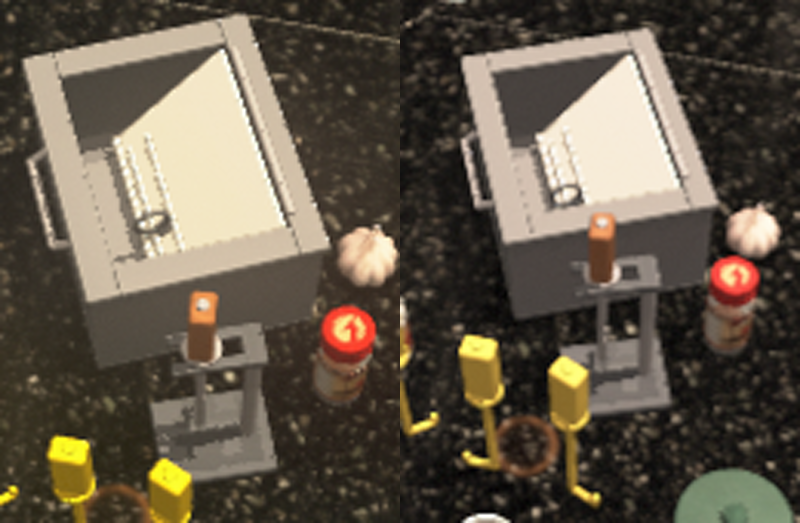

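Left is the scene view, right the side view. The handle's top is at crop (203,300), the eye is a dark ring at (152,222), the stand opens to the left with its post on the right, and the bin handle is on the left, which is the bin's front (-x). The crop confirms the brown pole. Next I'll measure the exact poses.

```bash
cat > m.py <<'E'
from h import *
for n in"ab":
    c=dict(np.load(n+".npz"));W=np.load(n+"W.npy");f=c["frame"].astype(int)
    roi=(W[...,0]>.4)&(W[...,0]<.73)&(W[...,1]>-.38)&(W[...,1]<-.05)
    k=roi&(W[...,2]>.134)&(W[...,2]<.146)
    r=cv2.minAreaRect((W[k][:,:2]*1000).astype(np.float32));z=np.median(W[k][:,2])
    print(n,"rim",r,z)
    w,h=r[1];ang=r[2]
    yaw=np.deg2rad(ang if w<h else ang-90); yaw=(yaw+np.pi/2)%np.pi-np.pi/2
    cb=np.array(r[0])/1000;R=np.array([[np.cos(yaw),-np.sin(yaw)],[np.sin(yaw),np.cos(yaw)]])
    L=W.copy();L[...,:2]=(W[...,:2]-cb)@R  # bin frame
    print("yaw",np.rad2deg(yaw))
    white=(f.min(-1)>150)&(L[...,0]>-60)&(L[...,0]<1)&(abs(L[...,1])<.085)&(L[...,0]<.055)&(L[...,0]>-.02)&(L[...,2]<.13)
    Q=L[white]; p=np.polyfit(Q[:,0],Q[:,2],1); res=Q[:,2]-np.polyval(p,Q[:,0]);th=np.arctan(p[0])
    print("flap",len(Q),th,res.std(), "z at hinge",np.polyval(p,.075))
    # things standing off flap near eye
    s=(L-np.array([.075,0,.137])); 
    al=-s[...,0]*np.cos(th)-s[...,2]*np.sin(th); up=-s[...,0]*np.sin(th)+s[...,2]*np.cos(th)
    al=-s[...,0]*np.cos(th)-s[...,2]*np.sin(th); up=s[...,2]*np.cos(th)-s[...,0]*np.sin(th)
    e=(up>.008)&(up<.045)&(al>.095)&(al<.15)&(abs(L[...,1])<.095)
    E=np.c_[al[e],L[...,1][e],up[e]];print("eye",len(E),E.min(0).round(4),E.max(0).round(4),np.median(E,0).round(4))
    vv,uu=np.nonzero(e);print("px",uu.min(),uu.max(),vv.min(),vv.max())
    d=e&(f.max(-1)<110);D=np.c_[al[d],L[...,1][d],up[d]];print("dark",len(D),np.round(D,3)[:40].tolist())
    # handle top
    k=(W[...,2]>.237)&(W[...,2]<.25)&(W[...,0]>.5)&(W[...,0]<.57)&(W[...,1]<-.38)
    print("handle top",W[k].mean(0),cv2.minAreaRect((W[k][:,:2]*1000).astype(np.float32)),np.percentile(W[k][:,2],95))
    k=(abs(W[...,2]-.175)<.004)&(W[...,0]>.48)&(W[...,0]<.63)&(W[...,1]<-.38)&(f.max(-1)-f.min(-1)<40)
    print("prongs",cv2.minAreaRect((W[k][:,:2]*1000).astype(np.float32)))
    k=(W[...,2]>.03)&(W[...,2]<.075)&(W[...,0]>.48)&(W[...,0]<.565)&(W[...,1]<-.385)&(W[...,1]>-.5)
    P=W[k];P=P[np.argsort(P[:,2])];print("hook",P[:40].round(3).tolist())
E
python3 m.py
```

```text
a rim ((577.4556884765625, -218.89083862304688), (263.8485107421875, 208.5579833984375), 86.63932800292969) 0.13945400624043675
yaw -3.3606719970703076
flap 1422 0.7813841035224562 0.0028618800610993498 z at hinge 0.14040405003286566
eye 47 [ 0.1021 -0.0432  0.008 ] [0.1427 0.0697 0.0369] [ 0.1203 -0.0236  0.0209]
px 234 250 145 175
dark 9 [[0.106, -0.025, 0.014], [0.109, -0.025, 0.011], [0.128, -0.022, 0.032], [0.128, -0.026, 0.033], [0.132, -0.026, 0.029], [0.136, -0.024, 0.02], [0.132, -0.027, 0.021], [0.135, -0.023, 0.013], [0.134, -0.023, 0.011]]
handle top [ 0.53830853 -0.50411804  0.24363171] ((545.8177490234375, -633.1551513671875), (25.26308822631836, 438.20758056640625), 3.422732353210449) 0.2476742124162946
prongs ((573.9472045898438, -621.814453125), (87.42916870117188, 438.0910949707031), 6.979851245880127)
hook [[0.538, -0.43, 0.046], [0.53, -0.429, 0.048], [0.534, -0.433, 0.049], [0.532, -0.433, 0.05], [0.534, -0.433, 0.054], [0.532, -0.432, 0.055], [0.53, -0.429, 0.055], [0.538, -0.43, 0.058], [0.532, -0.431, 0.058], [0.534, -0.433, 0.06], [0.537, -0.433, 0.06], [0.53
[... 700 characters left out ...]
-0.025, 0.02]]
handle top [ 0.53538236 -0.57971696  0.24444438] ((543.9012451171875, -654.280517578125), (44.94824981689453, 474.8414001464844), 1.1297008991241455) 0.249019780538859
prongs ((571.3970947265625, -636.592529296875), (104.62747192382812, 463.6392822265625), 4.599262714385986)
hook [[0.534, -0.43, 0.048], [0.527, -0.433, 0.051], [0.529, -0.434, 0.051], [0.565, -0.438, 0.052], [0.527, -0.431, 0.053], [0.53, -0.433, 0.055], [0.534, -0.428, 0.057], [0.527, -0.431, 0.058], [0.533, -0.433, 0.058], [0.565, -0.437, 0.061], [0.529, -0.434, 0.061], [0.527, -0.431, 0.064], [0.53, -0.434, 0.066], [0.533, -0.432, 0.067], [0.534, -0.429, 0.068], [0.527, -0.431, 0.068], [0.53, -0.432, 0.069]]
```

```bash
python3 - <<'E'
from h import *
for n in"ab":
    c=dict(np.load(n+".npz"));W=np.load(n+"W.npy");f=c["frame"].astype(int)
    roi=(W[...,0]>.48)&(W[...,0]<.64)&(W[...,1]<-.38)&(W[...,1]>-.47)
    for nm,k in(("top",roi&(abs(W[...,2]-.244)<.006)&(W[...,0]<.56)),("prong",roi&(abs(W[...,2]-.175)<.005)),("post",roi&(W[...,2]>.03)&(W[...,2]<.14)&(W[...,0]>.55))):
        P=W[k];print(n,nm,len(P),P.mean(0).round(4),cv2.minAreaRect((P[:,:2]*1000).astype(np.float32)))
    k=roi&(W[...,2]>.004)&(W[...,2]<.012)|((abs(W[...,2]-.008)<.005)&(W[...,0]>.47)&(W[...,0]<.62)&(W[...,1]<-.37)&(W[...,1]>-.5))
    P=W[k];print(n,"foot",len(P),P.min(0),P.max(0),cv2.minAreaRect((P[:,:2]*1000).astype(np.float32)))
E
```

```text
a top 94 [ 0.5335 -0.4309  0.2437] ((533.4774169921875, -430.9794921875), (28.240413665771484, 19.620859146118164), 64.87657928466797)
a prong 271 [ 0.551  -0.4345  0.1744] ((546.447998046875, -431.3128967285156), (36.778377532958984, 74.53308868408203), 81.52703857421875)
a post 99 [ 0.5746 -0.4397  0.0856] ((574.9130859375, -439.17889404296875), (6.898221015930176, 13.497386932373047), 66.88167572021484)
a foot 764 [ 0.47148384 -0.49953287  0.0030043 ] [ 0.63814504 -0.37110666  0.01299344] ((554.8209228515625, -435.329345703125), (128.46502685546875, 166.59259033203125), 89.94104766845703)
b top 73 [ 0.5287 -0.433   0.2451] ((529.301513671875, -431.19061279296875), (28.0239200592041, 19.40675163269043), 66.32836151123047)
b prong 200 [ 0.5461 -0.4358  0.1758] ((542.0496215820312, -432.2894287109375), (38.39763641357422, 75.72020721435547), 82.40827178955078)
b post 106 [ 0.5702 -0.4407  0.0868] ((571.4755249023438, -439.5674133300781), (9.902253150939941, 14.233441352844238), 80.59514617919922)
b foot 421 [ 0.47037654 -0.49834249  0.00300345] [ 0.63947487 -0.37025215  0.01299758] ((554.8805541992188, -434.2382507324219), (169.08468627929688, 128.079833984375), 0.09568116068840027)
```

Request:
{"api": "drive_tool", "payload": {"increments": [[60,-50,30,0,0,-8,85],[90,-100,60,0,0,-16,85],[110,-150,90,0,0,-24,85],[130,-200,110,0,0,-32,85],[150,-250,110,0,0,-40,85]]}}

```text
time_s: 0.6
eef_pos: [0.3655, 0.3027, 0.346]
ee_rot: [0.0, 0.547, 0.837, 0.0]
contact_force: [1.8, 1.3, -0.1]
gripper_width: 0.0852
finger_force: 0.0
```

Request:
{"api": "drive_tool", "payload": {"increments": [[20,-50,10,0,0,-8,85],[40,-100,20,0,0,-16,85],[50,-150,30,0,0,-24,85],[60,-200,30,0,0,-32,85],[70,-250,30,0,0,-40,85]]}}

```text
time_s: 1.1
eef_pos: [0.4324, 0.0651, 0.375]
ee_rot: [0.0, 0.8, 0.6, 0.0]
contact_force: [0.9, 0.0, 0.2]
gripper_width: 0.0847
finger_force: 0.0
```

Request:
{"api": "drive_tool", "payload": {"increments": [[10,-50,0,0,0,-4,85],[20,-100,0,0,0,-8,85],[30,-150,0,0,0,-8,85],[40,-200,0,0,0,-8,85],[50,-250,0,0,0,-8,85]]}}

```text
time_s: 1.6
eef_pos: [0.4812, -0.1803, 0.3746]
ee_rot: [-0.0, 0.839, 0.545, 0.0]
contact_force: [1.1, 0.7, -0.1]
gripper_width: 0.0852
finger_force: 0.0
```

Request:
{"api": "drive_tool", "payload": {"increments": [[0,-50,0,0,0,0,85],[0,-100,0,0,0,0,85],[0,-100,0,0,0,0,85]]}}

```text
time_s: 1.9
eef_pos: [0.4809, -0.2832, 0.3723]
ee_rot: [-0.001, 0.84, 0.542, -0.001]
contact_force: [1.0, 0.4, -0.6]
gripper_width: 0.0852
finger_force: 0.0
```

```bash
cat >> h.py <<'E'
from scipy.spatial.transform import Rotation as Ro
def wristpts():
    s=env.sense();c=env.read_camera("wrist");H=np.array(c["hand_eye"]);q=s["ee_rot"]
    T=np.eye(4);T[:3,:3]=Ro.from_quat([q[1],q[2],q[3],q[0]]).as_matrix();T[:3,3]=s["eef_pos"]
    M=T@H;Z=c["range_z"];v,u=np.mgrid[0:384,0:512]
    P=np.stack([(u-c["cx"])/c["fx"]*Z,(v-c["cy"])/c["fy"]*Z,Z],-1)
    W=P@M[:3,:3].T+M[:3,3];W[Z==0]=np.nan
    return s,c,M,W
E
python3 - <<'E'
from h import *
s,c,M,W=wristpts()
print(s["eef_pos"],s["ee_rot"],s["q"],"\n",np.array(c["hand_eye"]).round(3),M[:3,3])
save("w1",0,c["frame"]);np.savez("w1.npz",W=W,f=c["frame"])
E
```

```text
[ 0.48091023 -0.28322555  0.37229392] [-0.00116737  0.84006633  0.54248116 -0.00117655] [-5.31742358e-01  2.01484846e-01  5.49766270e-01  1.92222048e+00
 -1.05421728e-03  1.46307453e+00] 
 [[ 0.002 -0.961 -0.276  0.07 ]
 [ 1.     0.001  0.002 -0.   ]
 [-0.002 -0.276  0.961 -0.123]
 [ 0.     0.     0.     1.   ]] [ 0.50961675 -0.2196771   0.49499345]
```

View pics/w1.png

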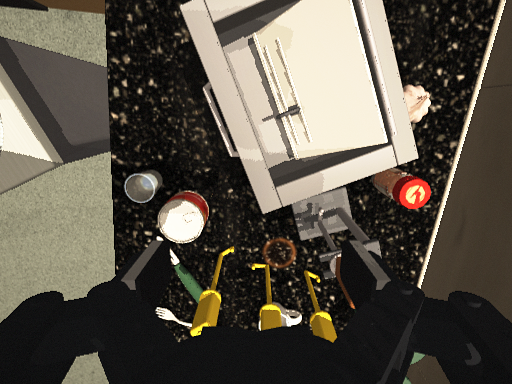

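The wrist view shows the eye at about (288,112) on the flap. The real pole's hook end is at about (310,212) over the stand's foot, with its collar at (345,258) and part of the handle hidden behind the finger. I'll measure the hook direction and the eye next.

```bash
python3 - <<'E'
from h import *
d=np.load("w1.npz");W=d["W"];f=d["f"].astype(int)
k=np.zeros(W.shape[:2],bool);k[190:275,290:380]=1
P=W[k&(W[...,2]>.02)&(W[...,2]<.165)];P=P[np.argsort(P[:,2])]
P=P[(abs(P[:,0]-.53)<.035)]
print(len(P));print("low",P[P[:,2]<.065][::6].round(3).tolist())
S=P[(P[:,2]>.08)&(P[:,2]<.16)];print("shaft",S.mean(0),len(S))
# rim
r=(abs(W[...,2]-.14)<.007)&(W[...,1]>-.37)&(W[...,1]<-.05)&(W[...,0]>.4)
print("rim z",np.median(W[r][:,2]),cv2.minAreaRect((W[r][:,:2]*1000).astype(np.float32)))
e=np.zeros_like(k);e[98:128,262:304]=1;e&=f.max(-1)<110
Q=W[e];print("eye",len(Q),np.c_[Q.min(0),Q.max(0),np.median(Q,0)].T.round(4))
vv,uu=np.nonzero(e);t=np.unique(np.c_[uu//4*4,vv//4*4],axis=0)
print([(int(u),int(v),W[v,u].round(3).tolist()) for u,v in t if f[v,u].max()<110])
p=(abs(W[...,2]-.175)<.005)&(W[...,1]<-.39)&(W[...,1]>-.47)&(W[...,0]>.48)&(W[...,0]<.62)
print("prong",p.sum(),cv2.minAreaRect((W[p][:,:2]*1000).astype(np.float32)))
E
```

```text
536
low [[0.538, -0.408, 0.044], [0.531, -0.425, 0.045], [0.535, -0.414, 0.046], [0.534, -0.416, 0.046], [0.538, -0.415, 0.047], [0.533, -0.423, 0.047], [0.535, -0.421, 0.048], [0.535, -0.423, 0.048], [0.535, -0.427, 0.049], [0.542, -0.403, 0.05], [0.533, -0.426, 0.052], [0.541, -0.404, 0.054], [0.53, -0.427, 0.056], [0.543, -0.404, 0.057], [0.536, -0.428, 0.06], [0.535, -0.427, 0.064]]
shaft [ 0.52493945 -0.36485551  0.13216914] 422
rim z 0.13918419590029074 ((574.0750732421875, -220.482177734375), (257.65313720703125, 208.3892822265625), 86.80850982666016)
eye 188 [[nan nan nan]
 [nan nan nan]
 [nan nan nan]]
[(264, 120, [0.515, -0.239, 0.012]), (268, 96, [0.536, -0.208, 0.012]), (268, 100, [0.533, -0.214, 0.013]), (268, 116, [0.524, -0.236, 0.014]), (272, 96, [0.542, -0.211, 0.012]), (272, 108, [0.535, -0.227, 0.012]), (276, 108, [0.54, -0.23, 0.015]), (276, 116, [0.533, -0.239, 0.063]), (280, 116, [0.537, -0.241, 0.076]), (288, 108, [nan, nan, nan]), (292, 108, [0.559, -0.239, 0.056]), (296, 108, [0.562, -0.24, 0.076]), (296, 112, [0.562, -0.246, 0.058])]
prong 516 ((543.764892578125, -430.9928894042969), (35.9432487487793, 74.847412109375), 81.6536865234375)
```

Request:
{"api": "drive_tool", "payload": {"increments": [[17,-49,0,0,0,0,85],[34,-98,0,0,0,0,85],[50,-147,0,0,0,0,85],[50,-147,-30,0,0,0,85],[50,-147,-70,0,0,0,85]]}}

```text
time_s: 2.45
eef_pos: [0.5339, -0.4278, 0.3033]
ee_rot: [0.001, 0.839, 0.544, 0.0]
contact_force: [1.4, 0.1, -0.8]
gripper_width: 0.0853
finger_force: 0.0
```

```bash
python3 - <<'E'
from h import *
s,c,M,W=wristpts()
print(s["eef_pos"],s["ee_rot"])
f=c["frame"].astype(int)
k=(W[...,2]>.225)&(W[...,2]<.252)&(abs(W[...,0]-.53)<.04)&(abs(W[...,1]+.43)<.04)
P=W[k];print(len(P),P.min(0),P.max(0),cv2.minAreaRect((P[:,:2]*1000).astype(np.float32)))
E
```

```text
[ 0.53391794 -0.4277588   0.30326336] [1.34875880e-03 8.38881584e-01 5.44312119e-01 4.31085544e-04]
1231 [ 0.51827742 -0.44445984  0.22500358] [ 0.54451811 -0.41423879  0.24846657] ((531.6282348632812, -429.0528259277344), (27.124685287475586, 19.8133602142334), 65.98480224609375)
```

Request:
{"api": "drive_tool", "payload": {"increments": [[0,0,-40,0,0,0,85],[0,0,-75,0,0,0,85],[0,0,-92,0,0,0,85],[0,0,-92,0,0,0,85]]}}

```text
time_s: 2.9
eef_pos: [0.5312, -0.4234, 0.2116]
ee_rot: [-0.002, 0.838, 0.545, -0.0]
contact_force: [-0.5, 0.3, -0.3]
gripper_width: 0.085
finger_force: 0.0
```

Request:
{"api": "drive_tool", "payload": {"increments": [[0,0,0,0,0,0,10],[0,0,0,0,0,0,10],[0,0,0,0,0,0,10],[0,0,0,0,0,0,10],[0,0,0,0,0,0,10]], "newtons": 50}}

```text
time_s: 3.4
eef_pos: [0.5315, -0.4252, 0.2136]
ee_rot: [0.0, 0.839, 0.545, 0.0]
contact_force: [0.7, -0.3, 2.2]
gripper_width: 0.0193
finger_force: 52.3
```

Request:
{"api": "drive_tool", "payload": {"increments": [[0,0,0,0,0,0,10],[0,0,0,0,0,0,10],[0,0,0,0,0,0,10]]}}

```text
time_s: 3.7
eef_pos: [0.5315, -0.4252, 0.2136]
ee_rot: [0.001, 0.839, 0.545, 0.0]
contact_force: [-0.1, 1.1, 5.7]
gripper_width: 0.0191
finger_force: 52.6
```

Request:
{"api": "drive_tool", "payload": {"increments": [[0,0,5,0,0,0,10],[0,0,12,0,0,0,10],[-15,2,13,0,0,0,10],[-35,5,13,0,0,0,10],[-60,8,13,0,0,0,10]]}}

```text
time_s: 4.2
eef_pos: [0.4711, -0.4169, 0.2255]
ee_rot: [-0.0, 0.839, 0.545, -0.0]
contact_force: [1.0, -0.5, -1.3]
gripper_width: 0.0195
finger_force: 51.9
```

Request:
{"api": "drive_tool", "payload": {"increments": [[-25,3,5,0,0,0,10],[-30,4,35,0,0,0,10],[-30,4,75,0,0,5,10],[-30,4,110,0,0,12,10],[-30,4,130,0,0,20,10]]}}

```text
time_s: 4.7
eef_pos: [0.4411, -0.4131, 0.3593]
ee_rot: [0.002, 0.73, 0.684, 0.0]
contact_force: [0.9, -0.3, -1.4]
gripper_width: 0.0195
finger_force: 51.9
```

Request:
{"api": "drive_tool", "payload": {"increments": [[25,30,0,0,0,0,10],[50,60,0,0,0,0,10],[75,95,0,0,0,0,10],[106,132,0,0,0,0,10],[106,132,0,0,0,0,10]]}}

```text
time_s: 5.2
eef_pos: [0.5502, -0.2769, 0.3553]
ee_rot: [-0.001, 0.73, 0.684, 0.0]
contact_force: [-0.6, -0.8, -1.5]
gripper_width: 0.0193
finger_force: 51.7
```

```bash
python3 - <<'E'
from h import *
a=cam("scene");b=cam("side");s,c,M,W=wristpts()
np.savez("a2.npz",W=pts(a),f=a["frame"]);np.savez("b2.npz",W=pts(b),f=b["frame"]);np.savez("w2.npz",W=W,f=c["frame"])
print(s["eef_pos"],s["ee_rot"],s["contact_force"])
A=cv2.resize(a["frame"][50:210,180:330],(375,400),interpolation=cv2.INTER_CUBIC)
save("p2",0,np.hstack([A,cv2.resize(c["frame"][:320,100:440],(425,400))]))
E
```

```text
[ 0.54796968 -0.28018627  0.35564481] [-2.45985582e-04  7.30571249e-01  6.82836395e-01 -2.16718546e-04] [-0.41981961 -0.27953609 -1.93165539]
```

View pics/p2.png

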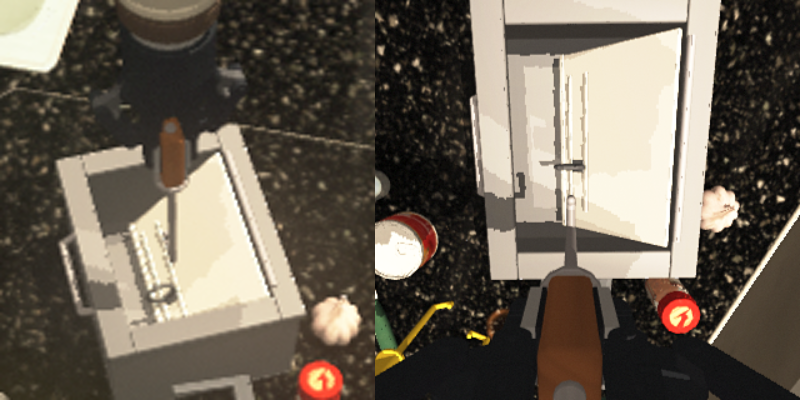

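The left panel (scene) shows the pole held over the mouth with its hook above the flap. The right panel (wrist) shows the hook tip at original pixel (256,160) and the eye at (258,132), nearly in line in x. I'll get both positions from depth.

```bash
python3 - <<'E'
from h import *
d=np.load("w2.npz");W=d["W"];f=d["f"].astype(int)
def rep(n,k):
    P=W[k];print(n,len(P),P.min(0).round(4),P.max(0).round(4),np.median(P,0).round(4))
    return P
r=np.zeros(W.shape[:2],bool);r[145:225,235:285]=1
k=r&(W[...,2]>.165)&(W[...,2]<.33)
P=W[k]
for lo,hi in((.165,.188),(.188,.2),(.2,.21),(.21,.23),(.23,.26),(.26,.3)):
    rep((lo,hi),k&(W[...,2]>lo)&(W[...,2]<hi))
e=np.zeros_like(r);e[118:150,235:275]=1
for nm,n in(("a2",0),("b2",0),("w2",0)):
    d=np.load(nm+".npz");W=d["W"]
    L=(W-np.array([.5745,-.22,0]));y=np.deg2rad(-3.3);X=L[...,0]*np.cos(y)+L[...,1]*np.sin(y);Y=-L[...,0]*np.sin(y)+L[...,1]*np.cos(y)
    th=.78;sx=X-.075;sz=W[...,2]-.137
    al=-sx*np.cos(th)-sz*np.sin(th);up=-sx*np.sin(th)+sz*np.cos(th)
    k=(up>.02)&(up<.045)&(al>.095)&(al<.145)&(abs(Y+.025)<.03)
    rep(nm,k);print(" bin-ish al,y,up",np.median(al[k]),np.median(Y[k]),Y[k].min(),Y[k].max(),up[k].max(),al[k].min(),al[k].max())
    k=(W[...,2]>.18)&(W[...,2]<.3)&(abs(X+.025)<.012)&(Y>-.075)&(Y<-.02)
    if nm!="w2": 
        rep(nm+" pole low",k&(W[...,2]<.215)); rep(nm+" shaft",k&(W[...,2]>.22))
E
```

```text
(0.165, 0.188) 5 [ 0.5465 -0.2787  0.1869] [ 0.5522 -0.2551  0.1879] [ 0.5491 -0.2684  0.1874]
(0.188, 0.2) 170 [ 0.5453 -0.2829  0.188 ] [ 0.5531 -0.2548  0.1997] [ 0.5498 -0.2692  0.19  ]
(0.2, 0.21) 17 [ 0.5454 -0.2828  0.201 ] [ 0.5523 -0.2801  0.2098] [ 0.5485 -0.2808  0.2046]
(0.21, 0.23) 47 [ 0.5445 -0.2838  0.2103] [ 0.5521 -0.2802  0.23  ] [ 0.5493 -0.2807  0.2211]
(0.23, 0.26) 94 [ 0.5446 -0.2843  0.2304] [ 0.5523 -0.28    0.2599] [ 0.5484 -0.2808  0.2463]
(0.26, 0.3) 101 [ 0.5442 -0.2836  0.2601] [ 0.5521 -0.2798  0.2842] [ 0.5483 -0.2808  0.2727]
a2 22 [ 0.5369 -0.245   0.0632] [ 0.5605 -0.2372  0.086 ] [ 0.5464 -0.2412  0.0795]
 bin-ish al,y,up 0.11226389053922137 -0.022510705761350686 -0.02611997629363485 -0.019238875264493246 0.03563082844906194 0.10064352728147088 0.12959429148141716
a2 pole low 37 [ 0.5508 -0.2854  0.1837] [ 0.5572 -0.2522  0.2133] [ 0.553  -0.2806  0.1937]
a2 shaft 78 [ 0.5491 -0.2864  0.2214] [ 0.5569 -0.2779  0.2989] [ 0.5526 -0.2826  0.2617]
b2 22 [ 0.5309 -0.2455  0.0599] [ 0.5599 -0.2383  0.085 ] [ 0.54   -0.2425  0.0801]
 bin-ish al,y,up 0.11417486545954958 -0.023918859698657 -0.027518214773034882 -0.019634239261197357 0.03875804257785719 0.10332288937296807 0.1341403813401128
b2 pole low 27 [ 0.5439 -0.288   0.1861] [ 0.5503 -0.2589  0.2146] [ 0.5467 -0.2838  0.1997]
b2 shaft 63 [ 0.5436 -0.2878  0.2231] [ 0.5517 -0.2823  0.2982] [ 0.5476 -0.285   0.2608]
w2 70 [ 0.5332 -0.2443  0.0575] [ 0.5596 -0.2386  0.0835] [ 0.546  -0.2413  0.0804]
 bin-ish al,y,up 0.11207502838843869 -0.02289700912200665 -0.025799269442636077 -0.020803887276962117 0.035656614892820813 0.10282791218068282 0.13386530182347262
```

Request:
{"api": "drive_tool", "payload": {"increments": [[0,0,-30,0,0,0,10],[0,0,-60,0,0,0,10],[0,0,-90,0,0,0,10],[0,0,-115,0,0,0,10],[0,0,-125,0,0,0,10]]}}

```text
time_s: 5.85
eef_pos: [0.5457, -0.282, 0.2284]
ee_rot: [-0.002, 0.732, 0.681, -0.001]
contact_force: [-0.5, -0.8, -0.8]
gripper_width: 0.0195
finger_force: 51.8
```

Request:
{"api": "drive_tool", "payload": {"increments": [[0,0,0,0,0,0,10],[0,5,0,0,0,0,10],[1,10,0,0,0,0,10],[1,14,0,0,0,0,10],[1,17,0,0,0,0,10]]}}

```text
time_s: 6.35
eef_pos: [0.5487, -0.2636, 0.2316]
ee_rot: [0.001, 0.731, 0.682, 0.0]
contact_force: [-0.8, 0.2, -1.9]
gripper_width: 0.0194
finger_force: 51.8
```

```bash
python3 - <<'E'
from h import *
s,c,M,W=wristpts();a=cam("scene")
np.savez("w3.npz",W=W,f=c["frame"]);print(s["eef_pos"],s["contact_force"],s["ee_rot"])
save("p3",0,np.hstack([cv2.resize(a["frame"][110:180,205:275],(400,400),interpolation=cv2.INTER_CUBIC),cv2.resize(c["frame"][90:190,200:300],(400,400),interpolation=cv2.INTER_CUBIC)]))
E
```

```text
[ 0.5487187  -0.26360804  0.23159557] [-0.83814007  0.23395424 -1.91903985] [5.37461185e-04 7.31165608e-01 6.82199759e-01 2.29334603e-04]
```

View pics/p3.png

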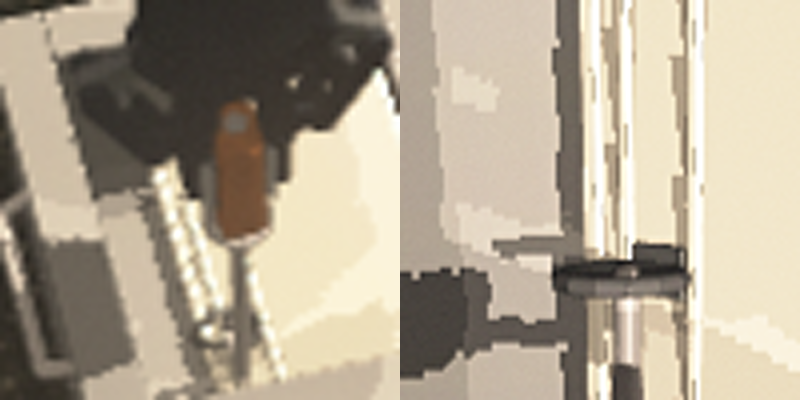

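In the wrist panel (right) the ring spans (555-685, 275). The bar enters its middle at x=625 and the tip just shows at (628,270). No force is felt, so I'll push on and then look at the forces while lifting.

Request:
{"api": "drive_tool", "payload": {"increments": [[0,4,0,0,0,0,10],[0,8,0,0,0,0,10],[1,12,0,0,0,0,10],[1,12,0,0,0,0,10]]}}

```text
time_s: 6.85
eef_pos: [0.5495, -0.2516, 0.2308]
ee_rot: [-0.0, 0.731, 0.682, 0.0]
contact_force: [0.3, 0.6, -1.2]
gripper_width: 0.0198
finger_force: 51.8
```

Request:
{"api": "drive_tool", "payload": {"increments": [[0,0,4,0,0,0,10],[0,0,8,0,0,0,10],[0,0,12,0,0,0,10],[0,0,16,0,0,0,10],[0,0,16,0,0,0,10]]}}

```text
time_s: 7.35
eef_pos: [0.5488, -0.2522, 0.2467]
ee_rot: [-0.001, 0.731, 0.682, -0.001]
contact_force: [-1.8, 0.1, -4.0]
gripper_width: 0.0196
finger_force: 51.7
```

Request:
{"api": "drive_tool", "payload": {"increments": [[-4,0,6,0,0,0,10],[-7,0,12,0,0,0,10],[-10,1,18,0,0,0,10],[-13,1,24,0,0,0,10],[-15,1,30,0,0,0,10]]}}

```text
time_s: 7.85
eef_pos: [0.5343, -0.251, 0.2777]
ee_rot: [0.0, 0.731, 0.682, 0.0]
contact_force: [1.2, 0.2, -5.3]
gripper_width: 0.0196
finger_force: 51.3
```

Request:
{"api": "drive_tool", "payload": {"increments": [[-2,0,6,0,0,0,10],[-3,0,12,0,0,0,10],[-5,0,18,0,0,0,10],[-6,0,24,0,0,0,10],[-6,0,30,0,0,0,10]]}}

```text
time_s: 8.35
eef_pos: [0.5281, -0.2512, 0.3073]
ee_rot: [-0.0, 0.731, 0.682, -0.0]
contact_force: [-0.1, -0.2, -6.4]
gripper_width: 0.0193
finger_force: 51.4
```

Request:
{"api": "drive_tool", "payload": {"increments": [[-1,0,5,0,0,0,10],[-1,0,10,0,0,0,10],[-1,0,15,0,0,0,10],[0,0,20,0,0,0,10],[0,0,23,0,0,0,10]]}}

```text
time_s: 8.85
eef_pos: [0.5286, -0.2512, 0.3302]
ee_rot: [0.0, 0.731, 0.682, 0.0]
contact_force: [2.6, -0.4, -5.9]
gripper_width: 0.0195
finger_force: 51.2
```

Force stays about 4 N above the pole's own weight. I'll creep up until it meets the stop.

Request:
{"api": "drive_tool", "payload": {"increments": [[0,0,1,0,0,0,10],[0,0,2,0,0,0,10],[0,0,3,0,0,0,10],[0,0,3,0,0,0,10]]}}

```text
time_s: 9.25
eef_pos: [0.5283, -0.2511, 0.3328]
ee_rot: [-0.0, 0.731, 0.682, -0.0]
contact_force: [-0.1, 0.0, -4.4]
gripper_width: 0.0195
finger_force: 51.5
```

Request:
{"api": "drive_tool", "payload": {"increments": [[0,0,1,0,0,0,10],[0,0,1,0,0,0,10]]}}

```text
time_s: 9.45
eef_pos: [0.5284, -0.2511, 0.3339]
ee_rot: [0.0, 0.731, 0.682, 0.0]
contact_force: [1.7, 0.0, -4.8]
gripper_width: 0.0194
finger_force: 51.3
```

```bash
cat > fl.py <<'E'
from h import *
def flap(W,f):
    L=(W-np.array([.5745,-.22,0]));y=np.deg2rad(-3.3);X=L[...,0]*np.cos(y)+L[...,1]*np.sin(y);Y=-L[...,0]*np.sin(y)+L[...,1]*np.cos(y)
    k=(X>-.065)&(X<.06)&(abs(Y)<.085)&(W[...,2]>.05)&(W[...,2]<.147)&(f.min(-1)>130)
    p=np.polyfit(X[k],W[...,2][k],1);r=(abs(X-0)>.085)&(abs(X)<.1)&(abs(Y)<.12)&(abs(W[...,2]-.14)<.01)
    q=np.polyfit(X[k&(abs(W[...,2]-np.polyval(p,X))<.003)],W[...,2][k&(abs(W[...,2]-np.polyval(p,X))<.003)],1)
    print("flap",k.sum(),q,"front z",np.polyval(q,-.07),"rim",np.median(W[r][:,2]))
s,c,M,W=wristpts();print(s["eef_pos"],s["contact_force"])
flap(W,c["frame"].astype(int))
for n in("scene","side"):
    a=cam(n);flap(pts(a),a["frame"].astype(int))
E
python3 fl.py
```

```text
[ 0.52839506 -0.25109613  0.33385236] [ 1.73844956  0.03490997 -4.81246382]
flap 16949 [-0.0016676   0.13944192] front z 0.13955865537828496 rim 0.13933708674389766
flap 2266 [-0.00127143  0.13967757] front z 0.13976656583844396 rim 0.13963962535662025
flap 1479 [-0.00345279  0.14137533] front z 0.14161702176163676 rim 0.14116755214220134
```

Request:
{"api": "drive_tool", "payload": {"increments": [[0,0,1,0,0,0,10],[0,0,1,0,0,0,10]]}}

```text
time_s: 9.8
eef_pos: [0.5285, -0.2511, 0.3342]
ee_rot: [-0.0, 0.731, 0.682, -0.0]
contact_force: [2.5, -1.0, -10.3]
gripper_width: 0.0194
finger_force: 50.9
```

Request:
{"api": "drive_tool", "payload": {"increments": [[0,0,1,0,0,0,10],[0,0,1,0,0,0,10]]}}

```text
time_s: 10.0
eef_pos: [0.5284, -0.2511, 0.3346]
ee_rot: [-0.001, 0.731, 0.682, -0.0]
contact_force: [2.0, -0.3, -17.9]
gripper_width: 0.0193
finger_force: 50.2
```

Request:
{"api": "drive_tool", "payload": {"increments": [[0,0,-4,0,0,0,10],[0,0,-8,0,0,0,10],[0,0,-12,0,0,0,10],[0,0,-16,0,0,0,10],[0,0,-16,0,0,0,10]]}}

```text
time_s: 10.5
eef_pos: [0.5282, -0.2511, 0.3195]
ee_rot: [-0.0, 0.731, 0.682, -0.0]
contact_force: [-0.1, 0.1, -1.8]
gripper_width: 0.0193
finger_force: 52.3
```

```bash
python3 - <<'E'
from h import *
from fl import flap
k=(W[...,2]>.148)&(W[...,2]<.195)&(W[...,0]>.48)&(W[...,0]<.58)&(W[...,1]<-.19)&(W[...,1]>-.28)
vv,uu=np.nonzero(k);f=c["frame"];print(uu.min(),uu.max(),vv.min(),vv.max())
u0=max(0,(uu.min()+uu.max())//2-50);v0=max(0,(vv.min()+vv.max())//2-50)
save("p4",0,cv2.resize(f[v0:v0+100,u0:u0+100],(500,500),interpolation=cv2.INTER_CUBIC))
E
```

```text
[ 0.52815394 -0.25105281  0.31952477] [-0.0672098   0.14410504 -1.77071304]
flap 18363 [-0.00220001  0.13941152] front z 0.1395655233893589 rim 0.13929869352808555
flap 2215 [-0.0048558   0.13961516] front z 0.13995506658903795 rim 0.1396231595237751
flap 1476 [-0.00371346  0.14125313] front z 0.14151307741561092 rim 0.14135049362525445Traceback (most recent call last):
  File "<stdin>", line 3, in <module>
NameError: name 'W' is not defined
```

The flap stays level and the hook is free, with only the pole's weight on the wrist. I'll withdraw along -y and watch the force.

Request:
{"api": "drive_tool", "payload": {"increments": [[0,-4,0,0,0,0,10],[0,-8,0,0,0,0,10],[-1,-12,0,0,0,0,10],[-1,-16,0,0,0,0,10]]}}

```text
time_s: 11.05
eef_pos: [0.5273, -0.2676, 0.3198]
ee_rot: [0.0, 0.731, 0.682, -0.0]
contact_force: [0.2, 0.0, -1.6]
gripper_width: 0.0193
finger_force: 52.3
```

Request:
{"api": "drive_tool", "payload": {"increments": [[0,-5,0,0,0,0,10],[0,-10,0,0,0,0,10],[-1,-16,0,0,0,0,10],[-1,-24,0,0,0,0,10],[-1,-24,0,0,0,0,10]]}}

```text
time_s: 11.55
eef_pos: [0.5263, -0.2922, 0.3195]
ee_rot: [-0.0, 0.732, 0.682, -0.0]
contact_force: [0.4, -0.3, -1.3]
gripper_width: 0.0194
finger_force: 52.3
```

```bash
python3 fl.py; python3 - <<'E'
from h import *
s,c,M,W=wristpts()
k=(W[...,2]>.146)&(W[...,2]<.19)&(W[...,0]>.49)&(W[...,0]<.57)&(W[...,1]<-.2)&(W[...,1]>-.3)
n,l,st,cc=cv2.connectedComponentsWithStats(k.astype(np.uint8))
for i in range(1,n):
    if st[i,4]>8:
        P=W[l==i];print(st[i],P.min(0).round(4),P.max(0).round(4))
E
```

```text
[ 0.52625382 -0.2921779   0.31951288] [ 0.37388656 -0.31859538 -1.2740155 ]
flap 21190 [-0.00229034  0.13942467] front z 0.13958499122385404 rim 0.13930550518288937
flap 1807 [-0.00340216  0.1397416 ] front z 0.1399797532449349 rim 0.13959845298889545
flap 1402 [-0.00333849  0.14139984] front z 0.14163353267751033 rim 0.14131272414065305
[236 128  36   7 212] [ 0.5111 -0.2433  0.1463] [ 0.5449 -0.2371  0.1748]
[253 156   8  37 228] [ 0.5238 -0.2941  0.1509] [ 0.5317 -0.2657  0.1899]
```

Request:
{"api": "drive_tool", "payload": {"increments": [[0,0,30,0,0,0,10],[-20,-30,40,0,0,-5,10],[-45,-65,40,0,0,-10,10],[-70,-100,40,0,0,-15,10],[-85,-121,40,0,0,-20,10]]}}

```text
time_s: 12.25
eef_pos: [0.4398, -0.4138, 0.36]
ee_rot: [0.0, 0.84, 0.543, -0.0]
contact_force: [0.5, 0.1, -1.2]
gripper_width: 0.0194
finger_force: 52.2
```

Request:
{"api": "drive_tool", "payload": {"increments": [[0,0,-30,0,0,0,10],[0,0,-60,0,0,0,10],[0,0,-90,0,0,0,10],[0,0,-120,0,0,0,10],[0,0,-131,0,0,0,10]]}}

```text
time_s: 12.75
eef_pos: [0.4407, -0.4112, 0.2257]
ee_rot: [-0.002, 0.839, 0.545, -0.0]
contact_force: [-0.3, 0.1, -1.3]
gripper_width: 0.0194
finger_force: 52.1
```

```bash
cat > po.py <<'E'
from h import *
s,c,M,W0=wristpts();print(s["eef_pos"],s["ee_rot"],s["contact_force"])
x,y=s["eef_pos"][:2]
cs=[("wrist",c["frame"],W0)]
for n in("scene","side"):
    a=cam(n);cs.append((n,a["frame"],pts(a)))
for n,f,W in cs:
    print(n)
    for lo,hi in((.02,.06),(.06,.09),(.09,.12),(.12,.16),(.165,.172),(.172,.18),(.18,.19),(.19,.2)):
        k=(abs(W[...,0]-x)<.02)&(abs(W[...,1]-y)<.035)&(W[...,2]>lo)&(W[...,2]<hi)
        P=W[k]
        if len(P)>3: print(lo,len(P),P.min(0).round(4),P.max(0).round(4),np.median(P,0).round(4))
    k=(abs(W[...,2]-.175)<.005)&(W[...,0]>x+.025)&(W[...,0]<.62)&(W[...,1]<-.39)&(W[...,1]>-.47)
    if k.sum()>20: print("prong",k.sum(),cv2.minAreaRect((W[k][:,:2]*1000).astype(np.float32)),np.median(W[k][:,2]))
E
python3 po.py
```

```text
[ 0.44072048 -0.41119775  0.22572031] [-1.92196750e-03  8.38591681e-01  5.44756923e-01 -4.38769684e-04] [-0.31533926  0.13174956 -1.3091042 ]
wrist
0.02 89 [ 0.4393 -0.4151  0.0571] [ 0.4536 -0.3877  0.06  ] [ 0.4455 -0.4023  0.059 ]
0.06 127 [ 0.4373 -0.415   0.06  ] [ 0.4536 -0.3877  0.09  ] [ 0.4435 -0.4104  0.0678]
0.09 82 [ 0.4363 -0.4162  0.091 ] [ 0.4436 -0.4108  0.1191] [ 0.4409 -0.4117  0.1067]
0.12 136 [ 0.436  -0.4161  0.1205] [ 0.4434 -0.4105  0.1539] [ 0.441  -0.4117  0.1381]
0.18 82 [ 0.429  -0.415   0.1866] [ 0.455  -0.3994  0.19  ] [ 0.4453 -0.4016  0.1887]
0.19 349 [ 0.4289 -0.4145  0.1901] [ 0.4551 -0.3993  0.2   ] [ 0.4451 -0.4028  0.1916]
prong 4809 ((543.4236450195312, -431.0946960449219), (36.13684844970703, 75.6737289428711), 81.43999481201172) 0.17416201790540975
scene
0.02 9 [ 0.4401 -0.418   0.0527] [ 0.4548 -0.3931  0.0597] [ 0.4497 -0.4018  0.0581]
0.06 24 [ 0.4388 -0.419   0.0601] [ 0.4566 -0.3867  0.0896] [ 0.4459 -0.4142  0.0667]
0.09 17 [ 0.4387 -0.4186  0.0939] [ 0.4464 -0.4138  0.1159] [ 0.442  -0.4161  0.106 ]
0.12 23 [ 0.4385 -0.4182  0.1201] [ 0.4
[... 214 characters left out ...]
925]
prong 302 ((546.3074951171875, -431.371337890625), (37.49457550048828, 74.36408233642578), 81.16658020019531) 0.1742032252017932
side
0.06 26 [ 0.4347 -0.4196  0.0603] [ 0.4511 -0.3884  0.086 ] [ 0.4429 -0.412   0.0699]
0.09 19 [ 0.4349 -0.4199  0.0916] [ 0.442  -0.4164  0.1177] [ 0.4381 -0.4179  0.1043]
0.12 25 [ 0.4347 -0.4205  0.1248] [ 0.4425 -0.4139  0.1586] [ 0.4382 -0.417   0.1417]
0.165 4 [ 0.4349 -0.4183  0.167 ] [ 0.4403 -0.4149  0.1714] [ 0.4385 -0.4172  0.1697]
0.19 36 [ 0.4231 -0.4312  0.1903] [ 0.4529 -0.4064  0.1988] [ 0.4391 -0.4247  0.195 ]
prong 241 ((541.9444580078125, -430.68084716796875), (38.817108154296875, 74.6500015258789), 81.26722717285156) 0.17587189220692143
```

Request:
{"api": "drive_tool", "payload": {"increments": [[15,-2,0,0,0,0,10],[30,-4,0,0,0,0,10],[45,-6,0,0,0,0,10],[58,-8,0,0,0,0,10],[58,-8,0,0,0,0,10]]}}

```text
time_s: 13.4
eef_pos: [0.501, -0.4204, 0.2303]
ee_rot: [0.001, 0.838, 0.545, 0.0]
contact_force: [-0.1, 0.5, -0.7]
gripper_width: 0.0192
finger_force: 52.1
```

Request:
{"api": "drive_tool", "payload": {"increments": [[10,-2,0,0,0,0,10],[20,-3,0,0,0,0,10],[28,-4,0,0,0,0,10],[32,-5,0,0,0,0,10],[32,-5,0,0,0,0,10]]}}

```text
time_s: 13.9
eef_pos: [0.5318, -0.4251, 0.2287]
ee_rot: [-0.0, 0.839, 0.545, -0.0]
contact_force: [0.1, -0.2, -2.7]
gripper_width: 0.0192
finger_force: 52.2
```

```bash
python3 po.py|head -12
```

```text
[ 0.53179264 -0.42513758  0.22866664] [-5.70652839e-05  8.38578573e-01  5.44780664e-01 -2.54806032e-05] [ 0.10678619 -0.24080878 -2.69226832]
wrist
0.06 207 [ 0.5288 -0.4294  0.0605] [ 0.5451 -0.4019  0.0896] [ 0.5363 -0.4186  0.0634]
0.09 79 [ 0.5278 -0.4288  0.0908] [ 0.535  -0.425   0.1195] [ 0.5323 -0.4257  0.1063]
0.12 13 [ 0.5282 -0.4268  0.1204] [ 0.5344 -0.4251  0.125 ] [ 0.5321 -0.4256  0.1219]
0.165 83 [ 0.5119 -0.4408  0.1692] [ 0.5517 -0.4092  0.172 ] [ 0.5362 -0.413   0.1709]
0.172 901 [ 0.5118 -0.4472  0.172 ] [ 0.5517 -0.4094  0.1761] [ 0.5346 -0.4166  0.1741]
0.19 363 [ 0.5202 -0.4288  0.1901] [ 0.5463 -0.4131  0.2   ] [ 0.536  -0.4166  0.1941]
prong 1724 ((567.648193359375, -435.1955261230469), (36.41277313232422, 26.38138198852539), 82.3627700805664) 0.17412957538348134
scene
0.06 19 [ 0.5297 -0.4324  0.06  ] [ 0.5439 -0.412   0.0894] [ 0.5342 -0.4297  0.0718]
0.09 19 [ 0.5294 -0.4335  0.0902] [ 0.5374 -0.4274  0.1193] [ 0.5315 -0.4302  0.1085]
```

Request:
{"api": "drive_tool", "payload": {"increments": [[0,0,-5,0,0,0,10],[0,0,-9,0,0,0,10],[0,0,-12,0,0,0,10],[0,0,-12,0,0,0,10]]}}

```text
time_s: 14.45
eef_pos: [0.5311, -0.425, 0.216]
ee_rot: [-0.001, 0.839, 0.545, -0.0]
contact_force: [-0.3, -0.9, -1.1]
gripper_width: 0.0191
finger_force: 52.2
```

Request:
{"api": "drive_tool", "payload": {"increments": [[0,0,-1,0,0,0,10],[0,0,-2,0,0,0,10],[0,0,-3,0,0,0,10],[0,0,-3,0,0,0,10]]}}

```text
time_s: 14.85
eef_pos: [0.5314, -0.4252, 0.2137]
ee_rot: [0.0, 0.839, 0.545, 0.0]
contact_force: [0.5, -0.1, -0.8]
gripper_width: 0.0196
finger_force: 52.2
```

Request:
{"api": "drive_tool", "payload": {"increments": [[0,0,-1,0,0,0,10],[0,0,-1,0,0,0,10]]}}

```text
time_s: 15.05
eef_pos: [0.5314, -0.4251, 0.2136]
ee_rot: [0.001, 0.839, 0.545, 0.0]
contact_force: [-0.9, 1.5, 4.2]
gripper_width: 0.0192
finger_force: 52.7
```

Request:
{"api": "drive_tool", "payload": {"increments": [[0,0,-1,0,0,0,10],[0,0,-1,0,0,0,10]]}}

```text
time_s: 15.25
eef_pos: [0.5314, -0.4251, 0.2136]
ee_rot: [0.001, 0.839, 0.545, 0.0]
contact_force: [-1.8, 2.8, 9.0]
gripper_width: 0.0193
finger_force: 53.5
```

Seated. I'll relax 1.5 mm, open evenly, then rise.

Request:
{"api": "drive_tool", "payload": {"increments": [[0,0,1.5,0,0,0,10],[0,0,1.5,0,0,0,30],[0,0,1.5,0,0,0,50],[0,0,1.5,0,0,0,70],[0,0,1.5,0,0,0,85]]}}

```text
time_s: 15.75
eef_pos: [0.5314, -0.4251, 0.213]
ee_rot: [-0.0, 0.839, 0.545, -0.0]
contact_force: [0.2, -0.0, 0.3]
gripper_width: 0.0724
finger_force: 0.0
```

Request:
{"api": "drive_tool", "payload": {"increments": [[0,0,0,0,0,0,85],[0,0,0,0,0,0,85],[0,0,0,0,0,0,85],[0,0,20,0,0,0,85],[0,0,50,0,0,0,85]]}}

```text
time_s: 16.25
eef_pos: [0.5309, -0.4247, 0.2619]
ee_rot: [-0.002, 0.839, 0.545, -0.001]
contact_force: [0.3, -0.1, 0.3]
gripper_width: 0.0851
finger_force: 0.0
```

Request:
{"api": "drive_tool", "payload": {"increments": [[0,0,40,0,0,0,85],[0,0,80,0,0,0,85],[-20,40,100,0,0,0,85],[-40,80,100,0,0,0,85],[-60,120,100,0,0,0,85]]}}

```text
time_s: 16.75
eef_pos: [0.4715, -0.3046, 0.363]
ee_rot: [0.0, 0.839, 0.544, 0.0]
contact_force: [0.7, 0.4, 0.4]
gripper_width: 0.0852
finger_force: 0.0
```

Request:
{"api": "drive_tool", "payload": {"increments": [[0,0,0,0,0,0,85],[0,0,0,0,0,0,85],[0,0,0,0,0,0,85]]}}

```text
time_s: 17.05
eef_pos: [0.4717, -0.3056, 0.3635]
ee_rot: [0.0, 0.839, 0.545, 0.0]
contact_force: [-0.3, -1.3, -0.1]
gripper_width: 0.0854
finger_force: 0.0
```

```bash
python3 fl.py; python3 - <<'E'
from h import *
s,c,M,W=wristpts();a=cam("scene")
for n,W in(("w",W),("a",pts(a))):
    for lo,hi in((.035,.05),(.05,.08),(.08,.12),(.165,.179),(.179,.19),(.236,.252)):
        k=(abs(W[...,0]-.531)<.022)&(abs(W[...,1]+.425)<.035)&(W[...,2]>lo)&(W[...,2]<hi);P=W[k]
        if len(P)>3:print(n,lo,len(P),P.min(0).round(4),P.max(0).round(4),np.median(P,0).round(4))
    k=(abs(W[...,0]-.531)<.022)&(abs(W[...,1]+.43)<.025)&(W[...,2]>.238)&(W[...,2]<.252)
    if k.sum()>10:print(cv2.minAreaRect((W[k][:,:2]*1000).astype(np.float32)))
save("p5",0,np.hstack([cv2.resize(a["frame"][90:290,170:340],(360,424)),cv2.resize(c["frame"],(430,424))]))
E
```

```text
[ 0.47174475 -0.30563865  0.36347088] [-0.33188762 -1.2651975  -0.11213637]
flap 15841 [-0.00211924  0.13946758] front z 0.139615925931241 rim 0.13934772039766657
flap 2304 [-0.00655193  0.13968892] front z 0.14014755043967494 rim 0.1396433389121571
flap 1558 [-0.00639304  0.14133936] front z 0.14178686966088397 rim 0.14123961406825425
w 0.035 59 [ 0.5266 -0.4284  0.0438] [ 0.5437 -0.4019  0.0495] [ 0.535  -0.4173  0.0469]
w 0.05 60 [ 0.5262 -0.4293  0.0502] [ 0.5434 -0.4022  0.0797] [ 0.5314 -0.4258  0.0585]
w 0.08 70 [ 0.5261 -0.4292  0.081 ] [ 0.534  -0.4247  0.1197] [ 0.5296 -0.4259  0.102 ]
w 0.165 393 [ 0.509  -0.4443  0.168 ] [ 0.5529 -0.4091  0.179 ] [ 0.5227 -0.4158  0.1742]
w 0.179 118 [ 0.5147 -0.4347  0.179 ] [ 0.5408 -0.4132  0.1898] [ 0.522  -0.4202  0.1805]
a 0.05 16 [ 0.5292 -0.4329  0.0518] [ 0.5463 -0.4053  0.0793] [ 0.5317 -0.4311  0.0625]
a 0.08 21 [ 0.5289 -0.4336  0.0801] [ 0.5345 -0.429   0.1195] [ 0.5314 -0.4313  0.1018]
a 0.165 112 [ 0.5096 -0.4516  0.1688] [ 0.5522 -0.4092  0.179 ] [ 0.5248 -0.44    0.1745]
a 0.179 36 [ 0.5119 -0.4438  0.1791] [ 0.5464 -0.4121  0.1892] [ 0.5304 -0.4366  0.1813]
a 0.236 100 [ 0.5201 -0.4438  0.2374] [ 0.5456 -0.4132  0.2497] [ 0.5318 -0.431   0.244 ]
((532.8374633789062, -428.3787841796875), (30.519872665405273, 18.071870803833008), 71.34429168701172)
```

View pics/p5.png

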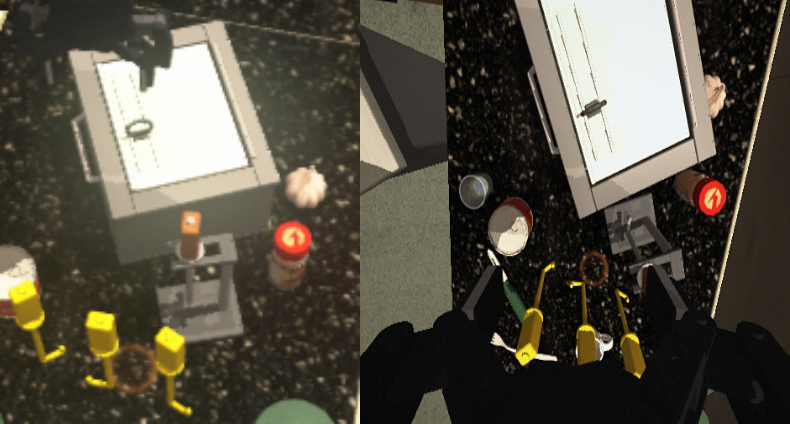

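The flap is level at (180,110) in the left panel. The pole hangs upright in the fork at (190,235), within about 2 mm of where it started, and the hand is clear.

```bash
python3 -c "
from rig import env
print(env.finish_job())"
```

```text
the job is handed in; nothing more can be done
None
```

I drew the flap shut with the pole, hung the pole back upright in its stand, moved the hand clear and handed in the job after about 17 s; no verdict was returned.

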